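# Clip the scraper onto the bench eye

## Task

Two scrapers lie on the bench beside the injection press; one has a big snap hook on the end of its handle. Clip that one onto the larger of the two steel eyes that stand on the bench: push the hook's sprung gate against either upright leg of the eye until the leg is right inside and the gate has snapped shut behind it, then let go and leave the scraper lying flat on the bench, clipped on.

Things in the scene. Friction and masses are not known exactly. Their poses are not given: they have to be found in the camera images.
- scraper_grip (a point): Centre of the wooden handle (110 long, 24 wide, 22 mm high) of the loose scraper with the hook, 11 mm above the bench as it lies. x runs along the handle to the hook, z up; starts within 0.25 rad of world x. Blade 60 mm wide, ends 130 mm behind. Dark steel hook in front: a fork 50 mm wide, 14 mm high from the bench, back wall at x = 77 mm, flared tips at 160 mm. Other scraper: same, no hook.
- gate (a joint): Light metal bar shutting the 32 mm wide mouth of the hook, at x = 140 mm from scraper_grip, hinged on the hook's left arm; rad, 0 shut, swings only inward, to 1.5. Its spring gives way to a leg pushed in with 3 to 10 N, and snaps shut once the leg's centre is 40 mm or more behind it (x under 100 mm). The leg meets the back wall at x = 81 mm, so push till it is at about 91 mm.
- eye_leg_right (a point): Right-hand leg (towards -y) of the larger eye: on its axis, 10 mm above the bench. The eye is a fixed upside-down U of 8 mm steel bar, 50 mm high, legs 64 mm apart, the line between them within 0.25 rad of world y. Each leg's foot has a thin 18 mm washer, no obstacle. The other eye is alike but 30 mm high, legs 34 mm apart.
- eye_leg_left (a point): Left-hand leg (towards +y) of the same larger eye: on its axis, 10 mm above the bench.

How it is judged:
At the end, for the whole second after the job is handed in: One leg of the larger eye is inside the hook of the scraper (between back wall and gate), the gate is shut (under 0.15 rad), and the scraper lies flat on the bench (tilt under 0.15 rad, handle centre under 20 mm high) (((x of eye_leg_right in the frame of scraper_grip between 0.075 and 0.14 m and y of eye_leg_right in the frame of scraper_grip between -0.02 and 0.02 m and z of eye_leg_right in the frame of scraper_grip between -0.02 and 0.02 m) or (x of eye_leg_left in the frame of scraper_grip between 0.075 and 0.14 m and y of eye_leg_left in the frame of scraper_grip between -0.02 and 0.02 m and z of eye_leg_left in the frame of scraper_grip between -0.02 and 0.02 m)) and value of joint gate below 0.15 rad and angle between scraper_grip's own z axis and vertical below 0.15 rad and height (world z) of scraper_grip below 0.02 m); the robot touches nothing.
It also fails if it takes over 45 s, if anything falls off the work surface, if the arm or the gripper's body presses on something with over 40 N, if the wrist force passes 120 N, or if a joint passes its speed limit or range.

## Robot

A 6-joint arm with a two-finger parallel gripper is mounted at the origin on the work surface. World frame = base frame: x ahead of the robot, y to its left, z up, the work surface at z = 0. Lengths are in m, angles in rad, forces in N, time in s.
With the tool pointing down it reaches from about 0.35 to 0.775 m from the base axis. Payload 7.3 kg.
Tool frame: the origin (TCP) lies at the very end of the fingers, on their centre line; the grasp point (between the pads) lies grip_point_offset behind it (grip_point_offset is the distance from the TCP to the grasp point, in m); z points along the fingers, y is the direction in which the jaws open and shut (so a half turn about z gives the same grasp; the last joint's range is limited). The gripper opens to 92 mm and grips with 3 to 60 N. Pads are 19 mm wide; open, the fingers measure 130 mm over their backs; the gripper's body (75 mm by 190 mm) begins 47 mm behind the grasp point.
Start: joints at [-1.327, 0.342, 1.524, -0, 1.275, -0.146], TCP at [0.2, -0.486, 0.227] pointing down, gripper open.
Joint ranges: [-2.53, 2.53], [-0.77, 2.02], [0.04, 2.7], [-1, 4.14], [0.28, 2.66], [-3.11, 3.11]. Speed limits (rad/s): [2.57, 2.57, 3.14, 3.14, 3.14, 3.14].

## Interface

Orientations are given as [roll, pitch, yaw] about the fixed x, y, z axes, in that order (R = Rz(yaw) Ry(pitch) Rx(roll)).
In Python, from cell import * gives the robot as it stands.
- The arm moves only by the shell command python3 -m inch 'ROWS' [OPENING] [FORCE]. ROWS is JSON, a list that holds one entry, the list of rows, each a list of 4 numbers: the shift along the tool's x, y, z in mm, then the turn about the tool's z in rad. In form: [[[x, y, z, roll], ...]]. A call has 1 to 10 rows; each row shifts and turns the commanded pose from where the row before left it, along the tool's axes as they then stand; what a row does not reach is not made up. A row lasts 1/8 s, in which the tool goes at most 62.5 mm and 10.7 degrees, less where a joint would pass 70% of its speed; a pose out of reach is approached as far as the arm can. A call with a gripper value outside its range is refused whole. OPENING is the closure, from -1 (fully open) to 1 (shut), set as the call begins (- or left out, the last holds). The fingers move at their own pace and stop on an object; FORCE is the grip in N (left out, the last holds). Time passes only in rows, so rows that do not move let the fingers close. It gives the time, the measured TCP pose, the force and the opening at its end, in the units of the state.
- observe(): the state, without advancing time (a new reading comes with each control period).
- read_camera(name): name is "side" or "top" or "wrist"; returns a dict with "img" (384x512x3 uint8, blue, green, red), "fx", "fy", "cx", "cy" (pixels), "eye" and "rotation" of the camera in the world; the wrist camera has in their place "T_tool_cam" (4x4, takes a point from camera to tool coordinates, whose origin is the TCP and whose axes are the flange's). Camera axes: x right, y down, z forward; pixel columns grow to the right and rows downward; lengths in m; the calibration is good to about 2 mm. A picture is of the moment at which its call begins: read the wrist's pose just before it. There is no depth.
- hand_in(): hands the job in, once; it reports no verdict.
Trained networks look in the newest picture that a camera, given by its name, has taken for a name from the list of things; names that differ only in an ending like _2 or _b are one class to them, and where a whole thing is asked for, a point or a joint stands for the part that bears it (a point fixed in the world has none). Each returns a list of dicts, best first, with "conf" (0 to 1); they miss things now and then, are a little off and sometimes report something else, mostly with a low value. They report only what shows in the picture. A call takes as long as a camera call.
- boxes_of(camera, label): "at" ([row, column] in pixels, amid what is visible of it).
- place_of(camera, label): "at" ([row, column] in pixels: a listed point, or the origin of a listed thing).
The state is a dict: "time": time; "qpos": joint angles; "qvel": joint speeds; "joint_efforts": joint torques, N m; "tool_pos": TCP position; "tool_rot": TCP orientation; "contact_force": force on the tool from outside, world axes, zero at the start; "torque": the same for the moment, N m; "opening": finger opening in m.
Only numpy, scipy, OpenCV 4.12 (cv2) and the standard library are available. Lean on these libraries where they do the work, as an engineer would, in place of code of your own. Each camera call takes 0.05 s, during which the arm holds its last target. There are 200 camera calls.

## Working session

There is one attempt and no reset: what is moved stays moved. The work goes in short steps, Python scripts to look and compute and a shell command to move; the robot and the scene stay as the last step left them, time stands still between calls to the robot, and variables do not carry over. Pictures are saved under pics/ and viewed, about 8 in all and at most 12, crops included, and the job is handed in when it is done.

```bash
mkdir -p pics; cat > h.py <<'E'
from cell import *
import numpy as np, cv2
from scipy.spatial.transform import Rotation as R
def cam(n):
    s=observe(); c=read_camera(n)
    if n=="wrist":
        T=np.eye(4); T[:3,:3]=R.from_euler('xyz',s['tool_rot']).as_matrix(); T[:3,3]=s['tool_pos']
        T=T@np.array(c['T_tool_cam']); c['eye']=T[:3,3]; c['rotation']=T[:3,:3]
    return c
def ray(c,at,z):
    d=np.array(c['rotation'])@np.array([(at[1]-c['cx'])/c['fx'],(at[0]-c['cy'])/c['fy'],1])
    e=np.array(c['eye']); return e+d*(z-e[2])/d[2]
def pix(c,p):
    v=np.array(c['rotation']).T@(np.array(p)-c['eye']); return np.array([c['cx']+c['fx']*v[0]/v[2],c['cy']+c['fy']*v[1]/v[2]])
E
python3 - <<'E'
from h import *
s=observe(); print(s['time'],np.round(s['tool_pos'],4),np.round(s['tool_rot'],3),s['contact_force'],grip_point_offset)
for n in ["top","side"]:
    c=cam(n); cv2.imwrite(f'pics/{n}0.png',c['img'])
    print(n,np.round(c['eye'],3),np.round(c['rotation'],3).tolist(),c['fx'])
    for l,z in [("scraper_grip",.011),("eye_leg_right",.01),("eye_leg_left",.01),("gate",.007)]:
        for q in place_of(n,l)[:3]: print(l,np.round(q['at'],1),round(q['conf'],2),np.round(ray(c,q['at'],z),4))
    for q in boxes_of(n,"gate")[:2]: print('gatebox',np.round(q['at'],1),round(q['conf'],2),np.round(ray(c,q['at'],.007),4))
E
```

```text
0.0 [ 0.1994 -0.4852  0.226 ] [-3.14 -0.    0.39] [0.30317721 0.52892401 0.52429477] 0.0188
top [ 0.39  -0.008  1.033] [-2.949, 0.012, -1.559] 418.8404023304838Traceback (most recent call last):
  File "<stdin>", line 7, in <module>
  File "h.py", line 12, in ray
    e=np.array(c['eye']); return e+d*(z-e[2])/d[2]
                                              ~^^^
IndexError: invalid index to scalar variable.
```

View pics/top0.png

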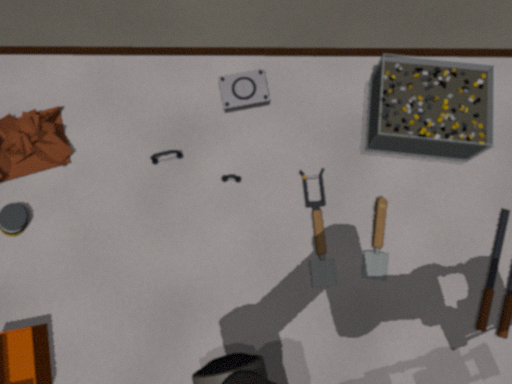

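The top view shows the hooked scraper's handle at about col 319, row 231, with its hook tips at row 172. The larger eye is at about (167,156) and the smaller at (232,178). The camera rotation is given as rpy, so I'll convert it.

```bash
sed -i 's/^    return c$/    else: c["rotation"]=R.from_euler("xyz",c["rotation"]).as_matrix()\n    return c/' h.py
cat > loc.py <<'E'
from h import *
def loc(names):
    for n in names:
        c=cam(n); cv2.imwrite(f'pics/{n}_{observe()["time"]:.2f}.png',c['img'])
        for l,z in [("scraper_grip",.011),("eye_leg_right",.01),("eye_leg_left",.01),("gate",.007)]:
            for q in place_of(n,l)[:3]: print(n,l,np.round(q['at'],1),round(q['conf'],2),np.round(ray(c,q['at'],z),4))
        for l in ["gate","scraper_grip"]:
            for q in boxes_of(n,l)[:2]: print(n,'box',l,np.round(q['at'],1),round(q['conf'],2),np.round(ray(c,q['at'],.007),4))
E
python3 - <<'E'
from loc import *
loc(["top","side"])
c=cam("top")
for nm,(u,v),z in [("tipL",(301,171),.007),("tipR",(323,170),.007),("hook base",(316,207),.01),("handle end",(320,253),.02),("blade end",(323,288),0),("eyeL",(153,160),.03),("eyeR",(182,154),.03)]:
    print(nm,np.round(ray(c,(v,u),z),3))
s=observe();print(s['time'])
c=cam("side");cv2.imwrite('pics/side0.png',c['img'])
E
```

```text
top scraper_grip [232.6 319.4] 0.81 [ 0.5026 -0.1411  0.011 ]
top eye_leg_right [153.1 176.3] 0.63 [0.7019 0.2197 0.01  ]
top eye_leg_left [159.5 155.3] 0.72 [0.6845 0.2723 0.01  ]Traceback (most recent call last):
  File "<stdin>", line 2, in <module>
  File "loc.py", line 6, in loc
    for q in place_of(n,l)[:3]: print(n,l,np.round(q['at'],1),round(q['conf'],2),np.round(ray(c,q['at'],z),4))
             ~~~~~~~~^^^^^
ValueError: it knows: eye_leg_left, eye_leg_right, scraper_grip
```

```bash
sed -i 's/,("gate",.007)\]/]/; s/("gate","scraper_grip")/("gate",)/' loc.py
python3 -m inch '[[[41,-20,0,0],[41,-20,0,0],[41,-20,0,0],[41,-20,0,0],[41,-20,0,0],[41,-20,0,0],[41,-20,0,0],[41,-20,0,0],[0,0,0,0.14],[0,0,0,0.14]]]' -1
cat > util.py <<'E'
from h import *
def state():
    s=observe(); print(round(s['time'],2),np.round(s['tool_pos'],4),np.round(s['tool_rot'],3),np.round(s['contact_force'],1),round(s['opening'],4)); return s
E
python3 - <<'E'
from loc import *; from util import *
state()
try: loc(["wrist","side"])
except Exception as e: print(e)
c=cam("wrist");cv2.imwrite('pics/w1.png',c['img'])
print(np.round(c['eye'],3))
E
```

```text
time: 1.55
tool_pos: [0.4425, -0.2122, 0.2266]
tool_rot: [-3.142, 0.0, 0.107]
contact_force: [-0.1, 0.1, 0.5]
opening: 0.0916
1.55 [ 0.4425 -0.2122  0.2266] [-3.142  0.     0.107] [-0.1  0.1  0.5] 0.0916
wrist scraper_grip [108.4 202.1] 0.66 [ 0.5015 -0.1407  0.011 ]
wrist box scraper_grip [126.5 202. ] 0.57 [ 0.4795 -0.1411  0.007 ]
side scraper_grip [184.8 299.2] 0.88 [ 0.502  -0.1304  0.011 ]
side eye_leg_right [260.8 144. ] 0.92 [0.7025 0.2136 0.01  ]
side eye_leg_right [288.7 131.7] 0.23 [0.6837 0.2786 0.01  ]
side eye_leg_left [287.5 130.3] 0.85 [0.6875 0.2771 0.01  ]
side box scraper_grip [185.4 291.8] 0.94 [ 0.5194 -0.1289  0.007 ]
[ 0.52  -0.205  0.384]
```

View pics/w1.png

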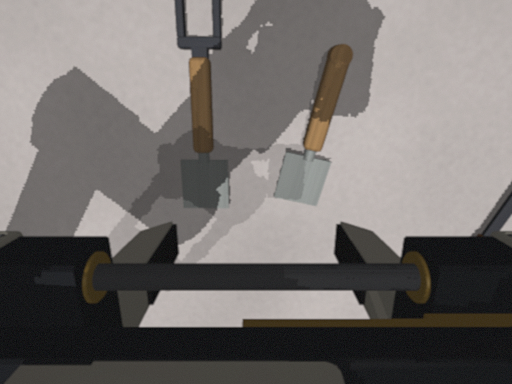

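The wrist view shows the hooked scraper's handle at about (202,105), tilted about 0.04 rad left of the image vertical. That puts its yaw at about 0.147 and agrees with the top view to 1 mm. The plain scraper lies well clear.

```bash

python3 -m inch '[[[0,0,0,-0.04],[34,-31,0,0],[35,-31,0,0],[0,0,50,0],[0,0,50,0],[0,0,50,0],[0,0,40,0],[0,0,20,0],[0,0,12,0],[0,0,0,0]]]' -1
python3 -m inch '[[[0,0,0,0],[0,0,0,0],[0,0,0,0],[0,0,0,0],[0,0,0,0],[0,0,0,0]]]' 1 40
python3 - <<'E'
from h import *
c=cam("wrist");cv2.imwrite('pics/w2.png',c['img'])
E
```

```text
time: 3.45
tool_pos: [0.501, -0.1413, 0.0044]
tool_rot: [-3.141, 0.001, 0.15]
contact_force: [-0.4, 0.7, 0.1]
opening: 0.0916
time: 4.2
tool_pos: [0.5011, -0.1414, 0.0047]
tool_rot: [3.142, 0.0, 0.15]
contact_force: [0.5, -0.1, 0.1]
opening: 0.0364
```

View pics/w2.png

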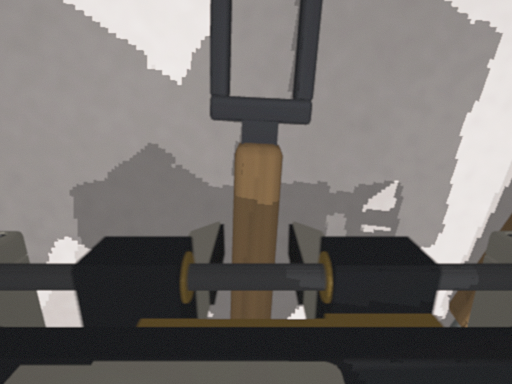

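The handle (col ~257) sits between the fingers, which are still closing. I'll let them finish, then lift.

```bash

python3 -m inch '[[[0,0,0,0],[0,0,0,0],[0,0,0,0],[0,0,0,0],[0,0,0,0],[0,0,0,0]]]' 1 40
python3 -m inch '[[[0,0,-15,0],[0,0,-40,0],[0,0,-40,0],[0,0,-20,0],[0,0,0,0]]]'
python3 - <<'E'
from h import *
s=observe()
c=cam("wrist");cv2.imwrite('pics/w3.png',c['img'])
print(place_of("wrist","scraper_grip"),boxes_of("wrist","gate"))
E
```

```text
time: 5.0
tool_pos: [0.501, -0.1413, 0.0047]
tool_rot: [-3.142, 0.0, 0.15]
contact_force: [0.5, -0.2, -0.4]
opening: 0.0234
time: 5.62
tool_pos: [0.5021, -0.1419, 0.1219]
tool_rot: [3.139, -0.004, 0.15]
contact_force: [0.1, -0.8, -3.9]
opening: 0.0237
[{'at': [241.3, 256.2], 'conf': 0.68}] []
```

View pics/w3.png

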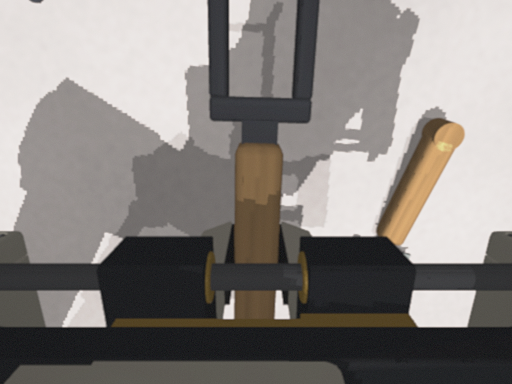

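The scraper is firmly held (opening 23.7 mm) and lifted, with the hook in line ahead at about col 261. Next I'll carry it to a viewpoint beside the eye.

```bash

python3 -m inch '[[[0,0,-20,-0.085],[22,-36,-14,0],[23,-36,-14,0],[22,-36,-14,0],[23,-36,-14,0],[22,-36,-14,0],[23,-36,-14,0],[23,-36,0,0],[0,0,0,0],[0,0,0,0]]]'
python3 - <<'E'
from loc import *; from util import *
s=state()
try: loc(["wrist"])
except Exception as e: print(e)
s=observe(); c=cam("wrist");cv2.imwrite('pics/w4.png',c['img'])
# hook features in tool frame (from w3, camera fixed in tool)
T=np.array(c['T_tool_cam'])
def tp(u,v,z):
    d=T[:3,:3]@np.array([(u-c['cx'])/c['fx'],(v-c['cy'])/c['fy'],1]); return T[:3,3]+d*(z-T[2,3])/d[2]
for n,u,v,z in [("wallfront_top",261,98,-.0093),("walllow L",210,122,-.0093),("wall R",311,122,-.0093),("armsL",219,50,-.0093),("armsR",305,50,-.0093),("handle front",259,145,-.0063),("handle mid",257,241,-.0163)]: print(n,np.round(tp(u,v,z)*1000,1))
E
```

```text
time: 7.02
tool_pos: [0.5955, 0.1401, 0.2221]
tool_rot: [3.141, 0.003, 0.235]
contact_force: [0.1, -0.2, -2.8]
opening: 0.0238
7.03 [0.5955 0.1401 0.2221] [3.141e+00 3.000e-03 2.350e-01] [ 0.1 -0.2 -2.8] 0.0238
wrist scraper_grip [242.7 258.3] 0.87 [0.4871 0.1104 0.011 ]
wrist eye_leg_right [ 63.  213.2] 0.58 [0.6971 0.2146 0.01  ]
wrist eye_leg_left [ 62.3 158.7] 0.59 [0.6833 0.2756 0.01  ]
wrist box scraper_grip [132.1 256.9] 0.77 [0.6321 0.1473 0.007 ]
wallfront_top [78.5  2.8 -9.3]
walllow L [ 67.3 -22.1  -9.3]
wall R [67.3 27.2 -9.3]
armsL [ 99.4 -16.5  -9.3]
armsR [99.4 22.7 -9.3]
handle front [55.6  1.9 -6.3]
handle mid [  6.7   0.9 -16.3]
```

View pics/w4.png

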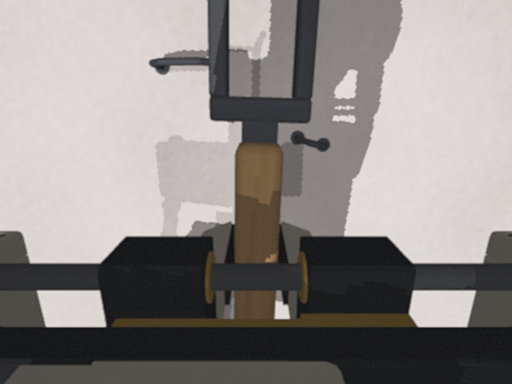

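The larger eye's left foot shows at (160,66) and its right leg is hidden behind the hook arm near (213,63). The small eye at (297–323,140) is clear of the path. The wrist and side cameras agree to about 5 mm in x and 1 mm laterally. I'll line up on the right leg and lower.

```bash

python3 -m inch '[[[-39,-26,0,0],[-39,-25,0,0],[0,0,50,0],[0,0,50,0],[0,0,50,0],[0,0,40,0],[0,0,17,0],[0,0,7,0],[0,0,0,0],[0,0,0,0]]]'
python3 - <<'E'
from loc import *; from util import *
s=state()
try: loc(["side","top"])
except Exception as e: print(e)
c=cam("side"); a=c['img'][150:342,60:316]
d=cam("top")['img'][110:260,130:330]
cv2.imwrite('pics/s5.png',cv2.resize(a,None,fx=3,fy=3,interpolation=cv2.INTER_CUBIC)); cv2.imwrite('pics/t5.png',cv2.resize(d,None,fx=4,fy=4,interpolation=cv2.INTER_CUBIC))
E
```

```text
time: 8.62
tool_pos: [0.5092, 0.172, 0.0108]
tool_rot: [3.141, -0.002, 0.235]
contact_force: [0.5, 0.2, -2.0]
opening: 0.0239
8.62 [0.5092 0.172  0.0108] [ 3.141e+00 -2.000e-03  2.350e-01] [ 0.5  0.2 -2. ] 0.0239
side eye_leg_right [259.5 145.3] 0.68 [0.7022 0.2099 0.01  ]
side eye_leg_left [284.1 132.6] 0.66 [0.6884 0.2693 0.01  ]
side box gate [260.4 175.9] 0.59 [0.6507 0.1916 0.007 ]
side box scraper_grip [263.6 133.2] 0.71 [0.7191 0.2234 0.007 ]
side box scraper_grip [268.1 277.1] 0.66 [0.4723 0.1531 0.007 ]
top eye_leg_right [155.6 176.9] 0.48 [0.6953 0.2178 0.01  ]
top eye_leg_left [158.4 156.2] 0.44 [0.6874 0.2702 0.01  ]
top box scraper_grip [255.1 200.4] 0.74 [0.445  0.1485 0.007 ]
```

View pics/s5.png

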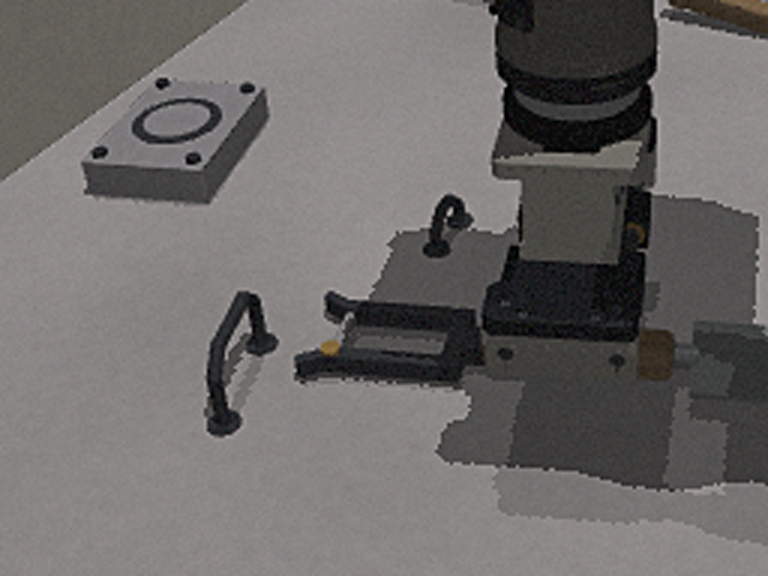

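View pics/t5.png

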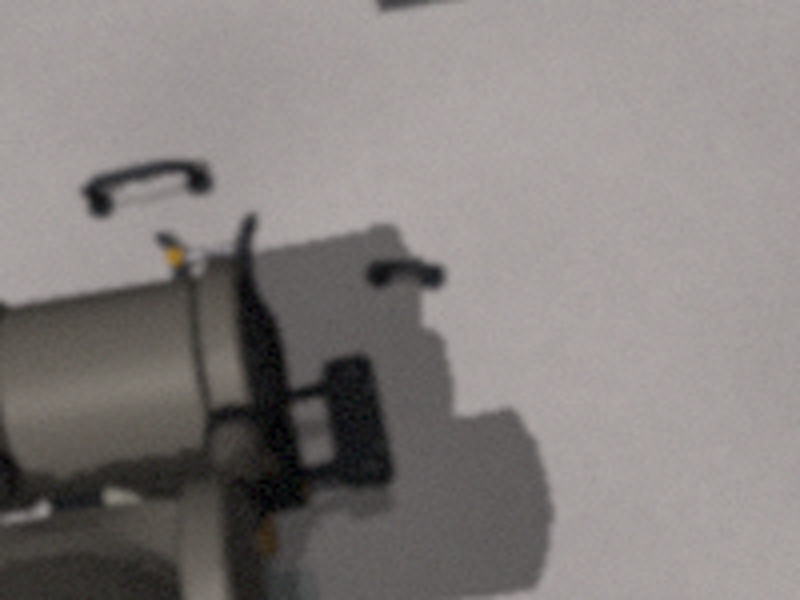

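```bash
python3 - <<'E'
from util import *
s=state();t=np.array(s['tool_pos']);yaw=s['tool_rot'][2]
def T(p): d=p-t; return np.round([1000*(d[0]*np.cos(yaw)+d[1]*np.sin(yaw)),1000*(d[0]*np.sin(yaw)-d[1]*np.cos(yaw))],1)
c=cam("top")
for n,u,v,z in [("tipL",170,169.5,.016),("tipR",192.7,164.5,.016),("hinge",173.8,174.3,.016),("legR foot",180.2,155.4,.001),("legL foot",155,161.5,.001)]: p=ray(c,(v,u),z); print("top",n,np.round(p,3),T(p))
c=cam("side")
for n,u,v,z in [("tipL",300,365,.016),("tipR",332,298,.020),("hinge",330,348,.02),("legR foot",262,342,.001),("legL foot",223,424,.001)]: p=ray(c,(v/3+150,u/3+60),z); print("side",n,np.round(p,3),T(p))
E
```

```text
9.32 [0.5084 0.1719 0.0097] [3.142 0.    0.235] [ 0.   0.2 -2.6] 0.0236
top tipL [0.657 0.232 0.016] [158.6 -23.9]
top tipR [0.671 0.175 0.016] [158.5  34.3]
top hinge [0.645 0.222 0.016] [144.2 -16.9]
top legR foot [0.699 0.211 0.001] [194.1   5.9]
top legL foot [0.682 0.275 0.001] [192.7 -60.2]
side tipL [0.656 0.234 0.016] [158.4 -26.1]
side tipR [0.666 0.181 0.02 ] [155.1  28. ]
side hinge [0.645 0.22  0.02 ] [143.7 -15.2]
side legR foot [0.699 0.211 0.001] [194.4   6.6]
side legL foot [0.683 0.275 0.001] [193.6 -59.9]
```

Both cameras put the right leg at tool (194, +6) mm and the hook centreline at y ≈ 3–5, which is well inside the mouth. I'll lower the last 5 mm and push in.

```bash

python3 -m inch '[[[0,2,4,0],[12,0,0,0],[12,0,0,0],[12,0,0,0],[10,0,0,0],[8,0,0,0],[0,0,0,0]]]' && python3 -m inch '[[[8,0,0,0],[8,0,0,0],[8,0,0,0],[8,0,0,0],[8,0,0,0],[0,0,0,0],[0,0,0,0]]]'
```

```text
time: 10.3
tool_pos: [0.5606, 0.1825, 0.0051]
tool_rot: [-3.141, 0.003, 0.235]
contact_force: [-4.3, 0.1, -1.8]
opening: 0.0237
time: 11.18
tool_pos: [0.6003, 0.1917, 0.0057]
tool_rot: [3.141, -0.0, 0.235]
contact_force: [-0.7, -0.5, -1.9]
opening: 0.0238
```

```bash

python3 -m inch '[[[4,0,0,0],[4,0,0,0],[0,0,0,0],[0,0,0,0]]]'
python3 - <<'E'
from h import *
a=cam("side")['img'][170:330,60:260]; cv2.imwrite('pics/s6.png',cv2.resize(a,None,fx=3.7,fy=3.7,interpolation=cv2.INTER_CUBIC))
E
```

```text
time: 11.68
tool_pos: [0.608, 0.1937, 0.0056]
tool_rot: [3.142, 0.0, 0.235]
contact_force: [-0.6, 0.2, -3.3]
opening: 0.0239
```

View pics/s6.png

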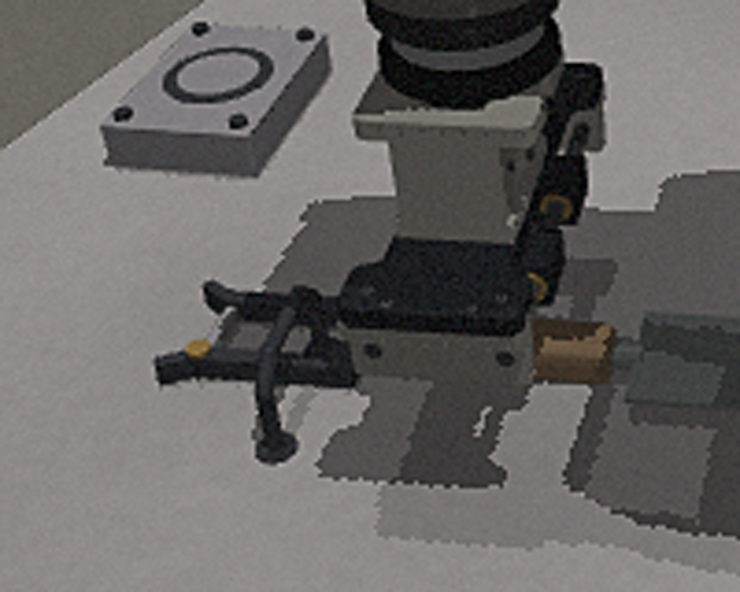

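The leg stands between the fork's arms near the back wall. The gate runs straight across from the hinge (198,350) to the right arm at (235,312), so it's shut, and the push force has fallen from 4 N to under 1 N. I'll release and lift away.

```bash

python3 -m inch '[[[0,0,1,0],[0,0,0,0],[0,0,0,0],[0,0,0,0],[0,0,0,0],[0,0,0,0],[0,0,0,0],[0,0,0,0],[0,0,0,0],[0,0,0,0]]]' -1
python3 -m inch '[[[0,0,-10,0],[0,0,-20,0],[0,0,-40,0],[0,0,-40,0],[-40,0,-30,0],[-40,0,-20,0],[-45,0,-10,0],[-45,0,0,0],[0,0,0,0]]]'
python3 - <<'E'
from loc import *; from util import *
s=state()
try: loc(["side","top"])
except Exception as e: print(e)
a=cam("side")['img'][190:320,70:290]; d=cam("top")['img'][130:290,130:260]
a=cv2.resize(a,(760,450),interpolation=cv2.INTER_CUBIC); cv2.imwrite('pics/s7.png',a)
w=cam("wrist")['img']; cv2.imwrite('pics/w7.png',w)
E
```

```text
time: 12.98
tool_pos: [0.6081, 0.1937, 0.0047]
tool_rot: [3.141, -0.0, 0.235]
contact_force: [-0.2, -0.5, 0.1]
opening: 0.0915
time: 14.1
tool_pos: [0.4401, 0.1538, 0.1757]
tool_rot: [3.142, 0.0, 0.235]
contact_force: [0.9, 0.2, -0.9]
opening: 0.0918
14.1 [0.4401 0.1538 0.1757] [3.142 0.    0.235] [ 0.9  0.2 -0.9] 0.0918
side scraper_grip [264.7 194.6] 0.75 [0.6111 0.195  0.011 ]
side eye_leg_right [260.4 143.9] 0.94 [0.7033 0.2128 0.01  ]
side eye_leg_left [285.6 132. ] 0.57 [0.6874 0.2725 0.01  ]
side box gate [259.9 123.3] 0.4 [0.7419 0.2207 0.007 ]
side box scraper_grip [265.1 200.2] 0.69 [0.6036 0.1889 0.007 ]
top scraper_grip [185.6 183.8] 0.96 [0.617  0.1964 0.011 ]
top eye_leg_right [154.8 177.3] 0.48 [0.6974 0.2169 0.01  ]
top eye_leg_right [186.1 184.6] 0.18 [0.616  0.1945 0.01  ]
top eye_leg_left [161.3 154.7] 0.53 [0.6797 0.2736 0.01  ]
top box scraper_grip [172.8 182.7] 0.73 [0.6511 0.2015 0.007 ]
```

View pics/s7.png

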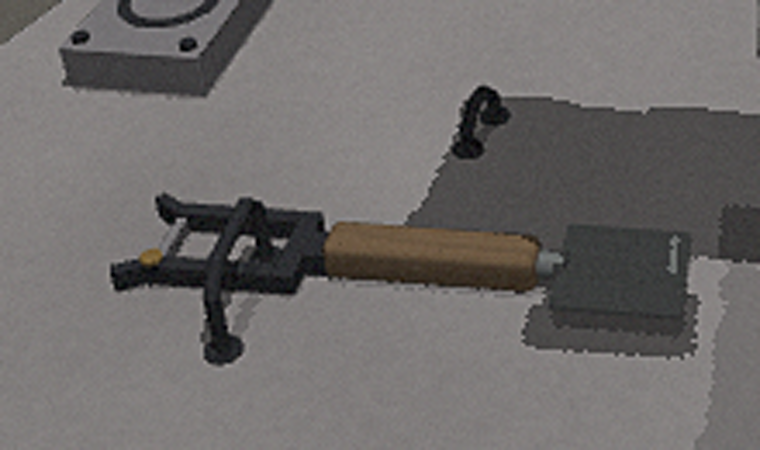

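View pics/w7.png

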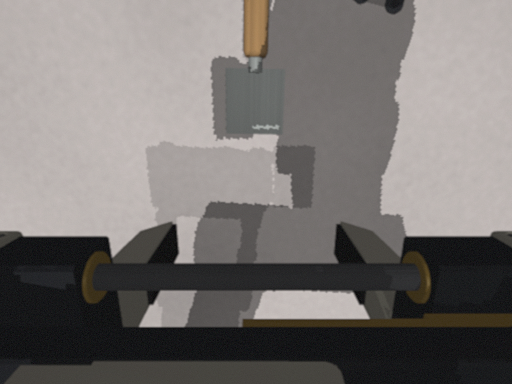

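The side view shows the scraper lying flat, the right leg inside the hook and the light gate bar straight across the mouth from (150,257) to (188,225). The arm is well clear.

```bash
python3 -c "
from cell import *
print(hand_in())"
```

```text
the job is handed in; nothing more can be done
None
```

I clipped the hooked scraper onto the right leg of the larger eye, let go, backed the arm away and handed the job in. The last move ended at 14.1 s of robot time, against the 45 s limit.

- **Leg position:** the side camera put the leg about 94 mm ahead of the handle centre, inside the allowed 75–140 mm. The top camera gave about 83 mm. That also passes, but the two disagree by about 11 mm.
- **Gate:** it looked shut in the picture, straight across the mouth. The force during the push was about 4 N, then dropped to under 1 N. I judged the gate only from these, as nothing measures its angle.
- **Lie and clearance:** the scraper looked flat on the bench, and the arm was clear of it with the gripper open. I judged the tilt from the picture only.
- **Force:** the force readings I printed stayed below about 5 N. They were taken only at the end of each call.
- **Detection:** the network's last box for the gate was wrong (confidence 0.40, beyond the hook tips), so I ignored it and went by the picture.

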